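# Dust out the propped mortar

### The arm

A 7-joint arm with a two-finger parallel gripper is mounted at the origin on the work surface. World frame = base frame: x ahead of the robot, y to its left, z up, the work surface at z = 0. Lengths are in m, angles in rad, forces in N, time in s.
With the tool pointing down it reaches from about 0.425 to 0.925 m from the base axis. Payload 6.8 kg.
Tool frame: the origin (TCP) lies on the front face of the gripper's body, between the roots of the fingers; the fingertips stand 73 mm ahead of it and the grasp point (between the pads) lies 54 mm ahead of it (env.nose_length is the distance from the TCP to the fingertips, in m); z points along the fingers, y is the line along which they close (so a half turn about z gives the same grasp; the last joint's range is limited). The gripper opens to 85 mm and grips with 20 to 120 N. Pads are 22 mm wide; open, the fingers measure 114 mm over their backs; the gripper's body (76 mm by 85 mm) begins 54 mm behind the grasp point. The pads swing forward as they close: fully open they stand 13 mm farther back than shut.
Start: joints at [-1.278, 0.477, 0.022, 1.555, -0.011, 1.109, -0.083], TCP at [0.263, 0.622, 0.304] pointing down, gripper open.
Joint ranges: [-2.96, 2.96], [-0.34, 2.1], [-1.41, 1.46], [0.24, 2.44], [-1.37, 4.51], [0.17, 1.92], [-2.96, 2.96]. Speed limits (rad/s): [2.39, 2.39, 3.14, 3.14, 3.14, 3.14, 3.14].

### API

Orientations are given as a unit quaternion [w, x, y, z].
In Python, from cell import env, kin, camera, calibration, job gives the robot as it stands. The module is installed in compiled form; this text tells all that it offers. Calls block until the motion is done:
- env.reach(position, orientation): joint-space move of the TCP to a pose.
- env.movel(position, velocity=0.15, rot=None, stop_force=None): straight line of the TCP; rot=None keeps the orientation; velocity is the mean speed in m/s. With stop_force (N) it stops when the force on the tool has changed by that much, and returns True; else False.
- env.goto_joints(angles): joint-space move.
- env.grip(opening, f_grip=None): finger opening in m; f_grip is the grip in N (None keeps the last); returns when the fingers have stopped.
- env.dwell(seconds).
- kin.inverse_kinematics(position, orientation): joint angles nearest the present ones, or None.
- env.get_state(): the state.
- camera(name): name is "scene" or "top" or "wrist"; returns (picture, depth): 400x640x3 uint8, blue, green, red; 400x640 float32, m along the optical axis (not along the pixel's ray), 0 where there is no reading.
- calibration(name): a dict with "fx", "fy", "cx", "cy" (pixels), "k1" (the pictures are not rectified: a ray, as slopes to the right and down, at radius r is drawn at 1 + k1 r^2 times it, then the intrinsics apply), "rvec" (rotation vector, rad) and "tvec" (3), from world to camera coordinates, as OpenCV has them. Camera axes: x right, y down, z forward; pixel columns grow to the right and rows downward; lengths in m; the calibration is good to about 2 mm. A picture is of the moment at which its call begins: read the wrist's pose just before it. calibration takes no time and is no camera call; for the wrist camera it gives the pose at the moment of the call.
A pose or a line that the arm cannot do raises env.PlanningError and nothing moves.
- job.job_done(): hands the job in; it is judged then, once.
The state is a dict: "time": time; "qpos": joint angles; "joint_velocities": joint speeds; "joint_torque": joint torques, N m; "tcp_pos": TCP position; "orientation": TCP orientation; "force": force on the tool from outside, world axes, zero at the start; "torque": the same for the moment, N m; "opening": finger opening in m; "gripper_force": force on a finger pad.
Only numpy, scipy, OpenCV 4.12 (cv2) and the standard library are available. Lean on these libraries where they do the work, as an engineer would, in place of code of your own. Each camera call takes 0.05 s, during which the arm holds its last target. There are 200 camera calls.

### The job

Take the flat-handled brush off its wooden rest, dip it into the steel mortar that is propped at an angle and press the bristles gently on the middle of its bottom so that they give a little, then draw the brush right out. Lay the used brush gently across the two black bars, resting level on both, with its bristles hanging clear beyond the outer side of one bar, and let go. Leave the other things on the table where they are, and don't drop the brush on the table.

Things in the scene. Friction and masses are not known exactly. Their poses are not given: they have to be found in the camera images.
- brush_mid (a point): grip point on the brush's centre line. Wooden handle, 14 x 14 mm square section, from 105 mm behind to 60 mm ahead of this point; then a steel ferrule 13 mm thick to 77 mm, then a dark bristle tuft up to 17 mm thick, ending at 107 mm. x axis: along the brush to the bristles; z: up as it lies at the start, this point 57 mm above the table. About 60 g, balanced near here.
- brush_tip (a point): the very tip of the bristle tuft, 107 mm ahead of the grip point when not pressed; moves with the tuft. Same axes as the brush.
- tuft (a joint): how far the bristle tuft is pushed back along the brush, 0 (free) to 0.010 m (fully crushed); springs back, about 0.2 N per mm.
- brush_rest: dark wooden brush rest, fixed; base 150 x 60 x 8 mm; origin under its centre; x axis: line of the brush, which starts in it, bristles pointing away from the robot and to its left. Two posts 10 mm thick, 50 mm wide, 45 mm either side of the centre along x, with notches 26 mm wide, notch floor 50 mm above the table, cheeks to 59 mm.
- mortar: plain steel mortar, fixed in a wooden cradle, its axis rising 40 degrees above the horizontal. Origin at the centre of its outer underside, 50 mm above the table; z axis along its axis, out through the mouth. Outer diameter 58 mm (63 mm at the rim), length 73 mm, wall 5 mm, bottom 8 mm thick. Below it the cradle's board, 130 x 84 x 12 mm.
- mortar_floor (a point): centre of the mortar's inner bottom; z axis out through the mouth. Clear inner diameter is about 48 mm.
- mortar_mouth (a point): centre of the mortar's mouth, 65 mm from the inner bottom along the axis; same axes.
- bars: two parallel black bars, fixed, on white paper slips; origin on the table midway between them. Each is 200 mm long (along y), 24 mm wide, 26 mm high; their centre lines lie at x = -45 mm and +45 mm (clear gap 66 mm). A brush lying flat on them has its centre line 33 mm above the table.
- cup: small white porcelain cup standing upright, 58 mm wide, 66 mm high; a bystander. Origin under its centre.
- weight: brass knob weight, 40 mm wide, 50 mm high; a bystander. Origin under its centre.
- carton: small open white carton 60 x 45 x 55 mm; a bystander. Origin under its centre.
- jar: amber jar with black cap, 52 mm wide, 75 mm high; a bystander. Origin under its centre.
- tin: aluminium tin, 56 mm wide, 40 mm high; a bystander. Origin under its centre.
- spoon: steel spoon lying on the table near the far left; a bystander.
Mind the look-alikes: they are no part of the job. There is more than one size of the part that bears brush_mid; the job needs the larger.

How it is judged:
On the way, in this order (a step that is already met when the one before it is completed fails the run):
1. the bristles press on the middle of the mortar's bottom and give by more than 1.5 mm (tip within 14 mm of the centre) for 0.2 s (value of joint tuft above 0.0015 m and distance between brush_tip and mortar_floor below 0.014 m and contact force between brush and mortar above 0.1 N), for 0.2 s.
2. the brush is drawn right out of the mortar (z of brush_tip in the frame of mortar_floor above 0.07 m).
At the end, for the whole second after the job is handed in: After the dip, the brush lies still on both bars: centre line 29-37 mm above the table, level within 4 degrees, square to the bars within 0.45 rad, grip point within 50 mm of the midline between the bars and 100 mm of their middle lengthways, tip at least 80 mm from the midline, tuft unpressed (height (world z) of brush_mid between 0.029 and 0.037 m and angle between brush_mid's own x axis and vertical between 1.5 and 1.64 rad and angle between the x axis of brush_mid and the x axis of bars, either way round below 0.45 rad and y of brush_mid in the frame of bars between -0.1 and 0.1 m and (x of brush_tip in the frame of bars above 0.08 m or x of brush_tip in the frame of bars below -0.08 m) and x of brush_mid in the frame of bars between -0.05 and 0.05 m and value of joint tuft below 0.001 m and contact force between brush and bars above 0.1 N and linear speed of brush below 0.02 m/s); the robot touches nothing.
It fails at once if the brush and mortar press on each other with more than 20 N (contact force between brush and mortar above 20 N).
It fails at once if the brush is put down on the bars with more than 40 N (contact force between brush and bars above 40 N).
It fails at once if the brush falls to the table (grip point below 20 mm) (height (world z) of brush_mid below 0.02 m).
It fails at once if a bystander is moved by more than 20 mm (distance of any of cup, weight, carton, jar, tin, spoon from where it was at the start of the episode above 0.02 m).
It also fails if it takes over 54 s, if anything falls off the work surface, if the arm or the gripper's body presses on something with over 40 N, if the wrist force passes 120 N, or if a joint passes its speed limit or range.

## Working session

There is one attempt and no reset: what is moved stays moved. The work goes in short steps, each a Python script; the robot and the scene stay as the last script left them, time stands still between calls to the robot, and variables do not carry over. Pictures are saved under pics/ and viewed, at most 10 in all, crops included, and the job is handed in when it is done.

```bash
mkdir -p pics; cat > h.py <<'E'
import numpy as np, cv2
from cell import env, kin, camera, calibration, job
from scipy.spatial.transform import Rotation as R
def cal(n):
    c=calibration(n); return c
def ray(c,u,v):
    xd,yd=(u-c["cx"])/c["fx"],(v-c["cy"])/c["fy"]; x,y=xd,yd
    for _ in range(20):
        s=1+c["k1"]*(x*x+y*y); x,y=xd/s,yd/s
    Rm=cv2.Rodrigues(np.array(c["rvec"],float))[0]; t=np.array(c["tvec"],float).ravel()
    return -Rm.T@t, Rm.T@np.array([x,y,1.0])   # origin, dir with unit depth
def plane(c,u,v,z):
    o,d=ray(c,u,v); return o+d*(z-o[2])/d[2]
def pt(c,u,v,dep):
    o,d=ray(c,u,v); return o+d*dep
def tri(c1,p1,c2,p2):
    o1,d1=ray(c1,*p1);o2,d2=ray(c2,*p2)
    s=np.linalg.lstsq(np.c_[d1,-d2],o2-o1,rcond=None)[0]
    a,b=o1+d1*s[0],o2+d2*s[1]; return (a+b)/2,np.linalg.norm(a-b)
def proj(c,P):
    Rm=cv2.Rodrigues(np.array(c["rvec"],float))[0]; p=Rm@np.array(P)+np.array(c["tvec"],float).ravel()
    x,y=p[:2]/p[2]; s=1+c["k1"]*(x*x+y*y); return c["fx"]*x*s+c["cx"],c["fy"]*y*s+c["cy"]
E
python3 - <<'E'
from h import *
for n in("scene","top"):
    c=cal(n);im,d=camera(n);cv2.imwrite(f"pics/{n}0.png",im);np.save(f"{n}0.npy",d)
    print(n,c,ray(c,320,200))
print(env.get_state())
E
```

```text
scene {'fx': 460.65769792854854, 'fy': 460.65769792854854, 'cx': 323.8006046528042, 'cy': 199.0963800159003, 'k1': 0.032166877529339104, 'rvec': array([ 1.75044591,  2.02915052, -0.62496191]), 'tvec': array([ 0.07859848, -0.40592134,  1.7070319 ])} (array([1.29610391, 0.10930531, 1.18028588]), array([-0.55554924, -0.08855039, -0.82679852]))
top {'fx': 418.9263410777078, 'fy': 418.9263410777078, 'cx': 330.47359928052407, 'cy': 200.17406078859554, 'k1': -0.007352122447438144, 'rvec': array([ 2.10383809, -2.10748062,  0.24428195]), 'tvec': array([-0.03633509,  0.58908556,  1.36722055])} (array([ 0.27006729, -0.02755995,  1.46421931]), array([ 0.22293575,  0.01816881, -0.9749845 ]))
{'time': 0.1, 'qpos': array([-1.2781077 ,  0.47770845,  0.0223633 ,  1.5563375 , -0.01144214,
        1.10926934, -0.08311607]), 'joint_velocities': array([ 6.52101694e-05, -1.70801470e-03, -1.89293034e-03, -3.66042850e-03,
       -1.33920890e-03,  9.44523206e-04,  7.68808595e-04]), 'joint_torque': array([ 5.52559897e-03, -5.97763503e+01,  1.61463730e+00, -2.81951898e+01,
        1.29450296e-02,  5.04042691e-03, -2.58391665e-06]), 'tcp_pos': array([0.26321609, 0.62113046, 0.30303564]), 'orientation': array([-7.14403798e-05,  1.99050032e-01,  9.79989004e-01, -7.94171965e-04]), 'force': array([-0.32814848, -0.39353506, -0.48576312]), 'torque': array([-0.01608742,  0.04020686,  0.02422543]), 'gripper_force': 0.0, 'opening': 0.08560321882510036}
```

View pics/scene0.png

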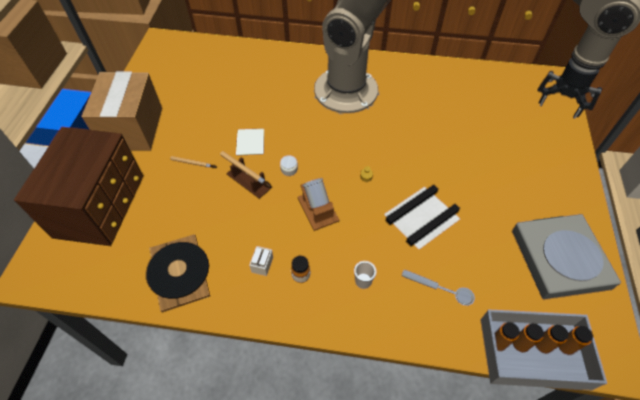

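View pics/top0.png

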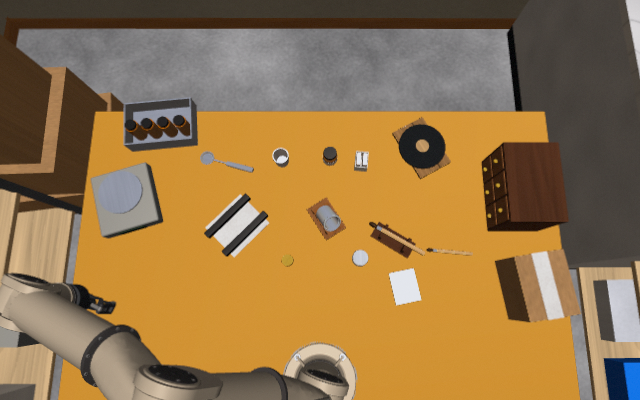

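The scene and top pictures show two brushes. One lies on the dark rest (scene 243,168; top 397,238). A thinner one lies bare on the table (scene 193,161; top 449,251). The one on the rest fits, being thicker and in the rest. The mortar is at top (327,218) and the bars at top (237,225). I'll confirm in one enlarged crop.

```bash
python3 - <<'E'
from h import *
t=cv2.imread("pics/top0.png");s=cv2.imread("pics/scene0.png")
a=cv2.resize(t[180:280,300:480],None,fx=4,fy=4,interpolation=cv2.INTER_CUBIC)[:, :720]
b=cv2.resize(s[120:240,160:350],None,fx=4,fy=4,interpolation=cv2.INTER_CUBIC)
cv2.imwrite("pics/crop1.png",cv2.resize(np.vstack([a,cv2.resize(b,(720,455))]),(500,594)))
c=cal("top");d=np.load("top0.npy")
for n,u,v in[("mortar",327,218),("brushbr",372,225),("brush mid",397,238),("brush end",422,253),("bars",237,225),("table",300,240),("bar1",220,215),("bar2",250,232)]:
    print(n,pt(c,u,v,d[v,u]).round(3),plane(c,u,v,.0).round(3))
print(proj(cal("scene"),pt(c,397,238,d[238,397])))
E
```

```text
mortar [ 0.517 -0.026  0.122] [ 0.539 -0.025  0.   ]
brushbr [ 0.504 -0.178  0.061] [ 0.514 -0.185  0.   ]
brush mid [ 0.458 -0.26   0.069] [ 0.468 -0.271  0.   ]
brush end [ 0.408 -0.342  0.066] [ 0.415 -0.357  0.   ]
bars [0.514 0.291 0.006] [0.515 0.293 0.   ]
table [ 0.461  0.07  -0.002] [0.461 0.069 0.   ]
bar1 [ 0.551  0.355 -0.003] [0.551 0.355 0.   ]
bar2 [0.485 0.24  0.03 ] [0.49  0.246 0.   ]
(np.float64(243.83935415086205), np.float64(165.81599719492377))
```

View pics/crop1.png

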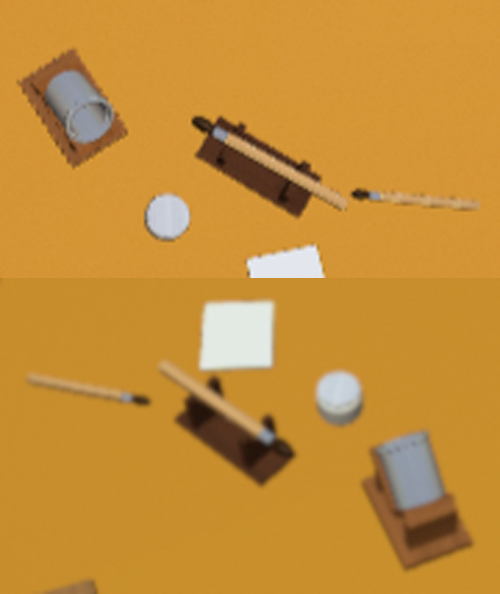

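The crop confirms that the large brush is in the rest, with its bristles to the far left. The thin look-alike lies apart from it. The mortar's mouth faces the robot and its right. Next I check reachability by IK.

```bash
cat >> h.py <<'E'
def pose(mid,yaw,pitch,tilt,s,back=0.0,g=0.054):
    """TCP pose for brush mid, brush dir yaw & nose-down pitch; tool leaned by tilt about brush y rel. to square; s=+-1 tool x along +-brush x"""
    B=R.from_euler("ZY",[yaw,pitch])           # brush frame
    T=B*R.from_euler("Y",tilt)*R.from_matrix(np.array([[s,0,0],[0,-s,0],[0,0,-1.0]]))
    z=T.apply([0,0,1]); p=np.array(mid)-back*B.apply([1,0,0])-g*z
    q=T.as_quat(); return p,np.r_[q[3],q[:3]]
E
python3 - <<'E'
from h import *
mid=[.46,-.25,.057]; yb=np.radians(60); ym=np.radians(33)
ax=-np.r_[np.cos(np.radians(40))*np.array([np.cos(ym),np.sin(ym)]),-np.sin(np.radians(40))]
floor=np.array([.55,0,.085])
f=lambda q:None if q is None else np.round(q,2)
for s in(1,-1):
  for tl in(0,-20,-40):
    t=np.radians(tl);print(s,tl)
    for b in(0,.03): print(" grasp",f(kin.inverse_kinematics(*pose(mid,yb,0,t,s,b))),
      "dip",f(kin.inverse_kinematics(*pose(floor+.105*ax,ym,np.radians(40),t,s,b))),"out",f(kin.inverse_kinematics(*pose(floor+.20*ax,ym,np.radians(40),t,s,b))),
      "place",f(kin.inverse_kinematics(*pose([.515,.29,.04],np.radians(45),0,t,s,b))))
E
```

```text
1 0
 grasp [-0.16  0.62  0.71  2.09 -0.67  0.66  0.48] dip [-0.67  0.75  0.71  1.77 -0.08  1.37 -0.92] out [-0.72  0.58  0.78  1.9   0.02  1.38 -0.91] place [-0.92  0.65  0.41  1.93 -0.41  0.65 -1.04]
 grasp [-0.1   0.62  0.71  2.09 -0.67  0.66  0.53] dip [-0.68  0.7   0.72  1.82 -0.05  1.37 -0.92] out [-0.74  0.52  0.81  1.94  0.05  1.39 -0.9 ] place [-0.92  0.62  0.4   2.   -0.41  0.61 -1.03]
1 -20
 grasp [-0.04  0.74  0.84  2.09 -1.14  1.    1.04] dip [-0.67  0.54  0.72  1.95 -0.18  1.08 -0.86] out [-0.77  0.37  0.87  2.04 -0.07  1.13 -0.85] place [-0.75  0.55  0.21  2.16 -1.05  0.2  -0.37]
 grasp [-0.1   0.89  1.05  2.08 -1.25  1.19  1.17] dip [-0.7   0.49  0.77  1.98 -0.15  1.09 -0.85] out [-0.8   0.3   0.91  2.06 -0.02  1.16 -0.87] place [-0.74  0.52  0.2   2.22 -1.2   0.18 -0.19]
1 -40
 grasp [ 0.14  0.89  0.84  2.04 -1.32  1.39  1.29] dip [-0.7   0.39  0.81  2.13 -0.4   0.78 -0.62] out [-0.8   0.14  0.94  2.19 -0.15  0.87 -0.76] place [ 0.12  0.72 -0.78  2.3   2.66  0.45  2.53]
 grasp [ 0.2   0.9   0.84  2.01 -1.29  1.41  1.31] dip [-0.74  0.32  0.87  2.16 -0.35  0.8  -0.64] 
[... 598 characters left out ...]
.  ] out [-0.34  0.28  0.32  2.02  0.1   1.16  2.07] place [-0.26  0.57 -0.4   2.12  0.76  0.19  1.07]
 grasp [-0.1   0.89  1.05  2.08 -1.25  1.19 -1.97] dip [-0.3   0.4   0.23  1.96  0.09  1.11  2.03] out [-0.37  0.22  0.37  2.04  0.12  1.19  2.09] place [-0.07  0.58 -0.61  2.18  1.12  0.26  0.75]
-1 -40
 grasp [ 0.14  0.89  0.84  2.04 -1.32  1.39 -1.85] dip [-0.35  0.31  0.37  2.11 -0.16  0.75  2.27] out [-0.51  0.11  0.61  2.18 -0.09  0.87  2.3 ] place [ 0.41  1.   -1.19  2.29  2.24  0.67  0.01]
 grasp [ 0.2   0.9   0.84  2.01 -1.29  1.41 -1.83] dip [-0.39  0.25  0.44  2.14 -0.15  0.78  2.29] out [-0.58  0.04  0.69  2.2  -0.03  0.92  2.28] place [ 0.45  0.98 -1.19  2.35  2.29  0.67 -0.04]
```

```bash
python3 - <<'E'
from h import *
def go(n,xy,z,yaw):
    p,q=pose([*xy,z],np.radians(yaw),0,0,1,0,0); env.reach(p,q); env.dwell(.15)
    c=cal("wrist"); im,d=camera("wrist"); cv2.imwrite(f"pics/{n}.png",im); np.savez(n+".npz",d=d,c=np.array(c,dtype=object))
    o,dr=ray(c,320,200); print(n,o.round(3),dr.round(3),round(env.get_state()["time"],2))
    return c,d
go("wb1",(.50,.27),.36,45)
go("wm1",(.47,-.03),.36,40)
go("wr1",(.46,-.25),.36,60)
ims=[cv2.resize(cv2.imread(f"pics/{n}.png"),(400,250)) for n in("wb1","wm1","wr1")]
cv2.imwrite("pics/m2.png",np.vstack([np.hstack(ims[:2]),np.hstack([ims[2],ims[2]*0])]))
E
```

```text
wb1 [0.552 0.325 0.43 ] [-0.203 -0.199 -0.959] 1.88
wm1 [0.527 0.02  0.43 ] [-0.219 -0.181 -0.959] 3.23
wr1 [ 0.498 -0.183  0.43 ] [-0.144 -0.244 -0.959] 4.34
```

View pics/m2.png

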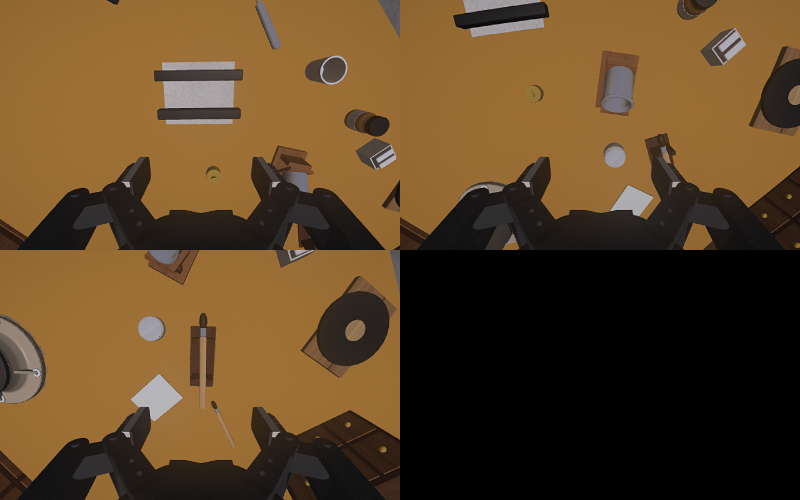

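The montage shows three views, with pixels given at full scale. In wb1 the bars are at about (318,119) and (318,181). In wm1 the mortar mouth is at about (347,165). In wr1 the brush lies from the tip at (325,103) to the handle end at (323,253). I'll take second views from other places and segment them.

```bash
cat >> h.py <<'E'
def look(n,xy,z,yaw,tilt=0):
    p,q=pose([*xy,z],np.radians(yaw),0,np.radians(tilt),1,0,0); env.reach(p,q); env.dwell(.15)
    c=cal("wrist"); im,d=camera("wrist"); cv2.imwrite(f"pics/{n}.png",im); np.savez(n+".npz",d=d,c=np.array(c,dtype=object))
    print(n,"t",round(env.get_state()["time"],2)); return c,d
def load(n): z=np.load(n+".npz",allow_pickle=True); return cv2.imread(f"pics/{n}.png"),z["d"],z["c"].item()
E
python3 - <<'E'
from h import *
for a in [("wm2",(.42,-.11),.28,33,-15),("wr2",(.42,-.32),.27,60,0)]:
    try: look(*a)
    except env.PlanningError as e: print(a,e); look(*a[:4])
a,b=[cv2.imread(f"pics/{n}.png") for n in("wm1","wm2")]
r1,r2=[cv2.imread(f"pics/{n}.png") for n in("wr1","wr2")]
L=[cv2.resize(a[70:200,260:460],(400,260)),cv2.resize(b[:250],(400,156)),cv2.resize(r1[80:280,220:420],(400,400))[:, :],cv2.resize(r2,(400,250))]
cv2.imwrite("pics/m3.png",np.hstack([np.vstack([L[0],cv2.resize(b,(400,250))]),np.vstack([cv2.resize(r1[80:280,180:420],(400,260)),L[3]])]))
E
```

```text
wm2 t 5.26
wr2 t 6.42
```

View pics/m3.png

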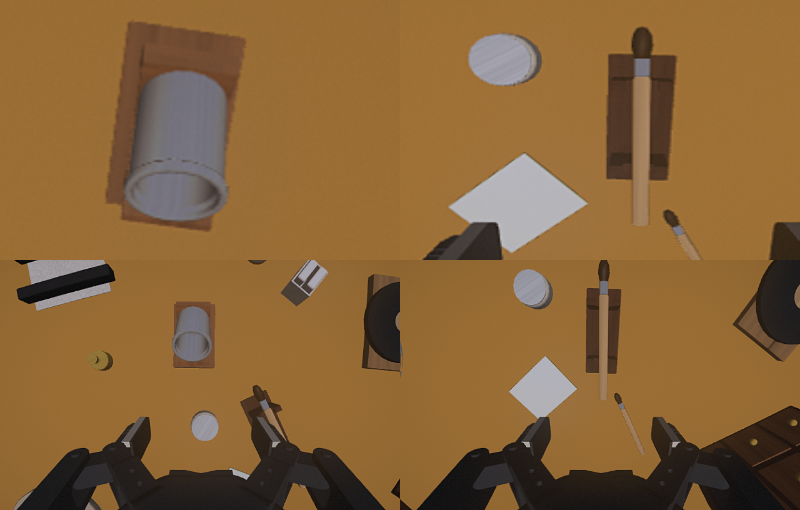

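wm1 shows the mouth ellipse at about (348,166) and wm2 at about (307,136). In wr2 the brush runs from about (322,0), cut off at the tip, to the handle end at about (324,222). Now I measure.

```bash
python3 - <<'E'
from h import *
def comp(m,u,v):
    n,l=cv2.connectedComponents(m.astype(np.uint8)); return l==l[v,u]
hs=lambda n:cv2.cvtColor(load(n)[0],cv2.COLOR_BGR2HSV).astype(int)
def cloud(n,mask):
    _,d,c=load(n); v,u=np.nonzero(mask&(d>0)); return np.array([pt(c,a,b,d[b,a]) for a,b in zip(u,v)])
# brush handle
ends={}
for n,(u,v) in {"wr1":(324,200),"wr2":(322,150)}.items():
    H=hs(n); print(n,"wood",H[v,u],"table",H[v,u+60 if n=="wr2" else u+90],"rest",H[v,u+12])
    w=H[v,u]; m=(abs(H[...,0]-w[0])<6)&(abs(H[...,1]-w[1])<45)&(abs(H[...,2]-w[2])<60)
    m=comp(m,u,v); k=m.sum(); P=np.argwhere(m)[:,::-1].astype(float)
    vx,vy,x0,y0=cv2.fitLine(P.astype(np.float32),cv2.DIST_L2,0,.01,.01).ravel()
    t=(P-[x0,y0])@[vx,vy]; e=[np.array([x0,y0])+np.array([vx,vy])*q for q in(t.min()-.5,t.max()+.5)]
    e.sort(key=lambda p:p[1]); ends[n]=e; print(k,np.round(e,1),"width",round(k/(np.ptp(t)+1),1))
    C=cloud(n,m); print(" depth z median",np.median(C[:,2]).round(4))
c1,c2=load("wr1")[2],load("wr2")[2]
F,g1=tri(c1,ends["wr1"][0],c2,ends["wr2"][0]); E_,g2=tri(c1,ends["wr1"][1],c2,ends["wr2"][1])
dv=F-E_; print("ferrule end",F.round(4),g1,"butt",E_.round(4),g2,"len",np.linalg.norm(dv),"yaw",np.degrees(np.arctan2(dv[1],dv[0])),"mid",(E_+dv*105/165).round(4))
# mortar
M,g=tri(load("wm1")[2],(348,166),load("wm2")[2],(307,136)); print("mouth",M.round(4),g)
H=hs("wm2"); print("board",H[148,286],H[180,320],"table",H[150,230]); 
tb=H[150,230]; m=~((abs(H[...,0]-tb[0])<3)&(abs(H[...,1]-tb[1])<30)); m=comp(cv2.morphologyEx(m.astype(np.uint8),cv2.MORPH_OPEN,np.ones((3,3)))>0,307,136)
ct=max(cv2.findContours(m.astype(np.uint8),0,1)[0],key=len)[:,0]
W=np.array([plane(load("wm2")[2],u,v,.012)[:2] for u,v in ct]); print("board rect",cv2.minAreaRect((W*1000).astype(np.float32)),len(ct))
# gray cloud
for n,u,v in(("wm1",347,135),("wm2",307,118)):
    H=hs(n); g=comp((H[...,1]<70)&(H[...,2]>60),u,v); C=cloud(n,g); print(n,"gray",g.sum(),C.min(0).round(3),C.max(0).round(3)); np.save(n+"_g.npy",C)
# bars
im,d,c=load("wb1"); C=cloud("wb1",(im.max(2)<90)&(np.indices(d.shape)[0]<215)&(np.indices(d.shape)[1]>230)&(np.indices(d.shape)[1]<400))
C=C[(C[:,2]>.018)&(C[:,2]<.034)]; print("bars n",len(C),C.mean(0).round(4)); print(cv2.minAreaRect((C[:,:2]*1000).astype(np.float32)))
E
```

```text
wr1 wood [ 15 106 166] table [ 17 168 158] rest [ 15 136  60]
1176 [[324.8 138.5]
 [323.5 253.5]] width 10.2
 depth z median 0.0644
wr2 wood [ 15 108 151] table [ 17 171 154] rest [ 12 138  74]
2488 [[325.5  54.5]
 [324.3 224.5]] width 14.6
 depth z median 0.0643
ferrule end [ 0.489  -0.208   0.0624] 0.00037059576244943365 butt [ 0.4056 -0.3513  0.0605] 8.569187030480347e-06 len 0.16584484141114172 yaw 59.77952346621966 mid [ 0.4587 -0.2601  0.0617]
mouth [ 0.5057 -0.0408  0.0986] 0.00018318066936300542
board [127  19 122] [ 16 164 154] table [ 17 171 154]
board rect ((537.6233520507812, -18.191856384277344), (134.70436096191406, 86.55632019042969), 32.80819320678711) 331
wm1 gray 3229 [ 0.478 -0.07   0.057] [0.572 0.013 0.123]
wm2 gray 4469 [ 0.48  -0.07   0.012] [0.57  0.013 0.122]
bars n 4552 [0.5162 0.2957 0.0262]
((514.0228881835938, 293.6448669433594), (113.13483428955078, 199.04464721679688), 45.76966857910156)
```

All the checks agree. The handle measures 166 mm and the grip point's height is 57 mm. The mouth is at z 98.6 mm against 97 expected, the board at 135×87 mm, and the bars at 113×199 mm. Next I grasp, lift and go to the pre-dip pose.

```bash
cat >> h.py <<'E'
MID=np.array([.4587,-.2601,.057]); YB=np.radians(59.8); YM=np.radians(32.8); P40=np.radians(40)
AX=np.array([-np.cos(P40)*np.cos(YM),-np.cos(P40)*np.sin(YM),np.sin(P40)])
MOUTH=np.array([.5057,-.0408,.0975]); FLOOR=MOUTH-.065*AX
BARS=np.array([.514,.2936,0]); YBAR=np.radians(45.8)
E
python3 - <<'E'
from h import *
env.grip(.06)
env.reach(*pose(MID+[0,0,.08],YB,0,0,1)); p,q=pose(MID,YB,0,0,1)
print(env.movel(p,.12,stop_force=8))
env.grip(0,40); s=env.get_state(); print("grip",s["opening"],s["gripper_force"],s["tcp_pos"]-p)
env.movel(p+[0,0,.12],.15)
env.reach(*pose(FLOOR+.222*AX,YM,P40,0,1)); env.dwell(.2)
s=env.get_state(); print(s["opening"],s["gripper_force"],s["time"],s["force"])
c=cal("wrist"); im,d=camera("wrist"); cv2.imwrite("pics/pre.png",im); np.savez("pre.npz",d=d,c=np.array(c,dtype=object))
print("exp tip",proj(c,FLOOR+.115*AX),"mid",proj(c,FLOOR+.222*AX),"mouth",proj(c,MOUTH))
sc,_=camera("scene"); cv2.imwrite("pics/pre_s.png",cv2.resize(sc[110:270,200:440],(480,320)))
cv2.imwrite("pics/pre_m.png",np.hstack([cv2.resize(im,(400,250)),cv2.resize(sc[110:260,200:440],(400,250))]))
E
```

```text
False
grip 0.013099844312343685 39.48083460330963 [ 2.79114192e-04 -2.48443503e-05  4.74848219e-04]
0.013085629142407428 38.97206425666809 10.6417 [ 0.33676685  0.20783337 -1.71521778]
exp tip (np.float64(319.3836845232341), np.float64(29.56039681200116)) mid (np.float64(320.4296141657208), np.float64(269.6647456054111)) mouth (np.float64(318.7586052768851), np.float64(-122.01257334302991))
```

View pics/pre_m.png

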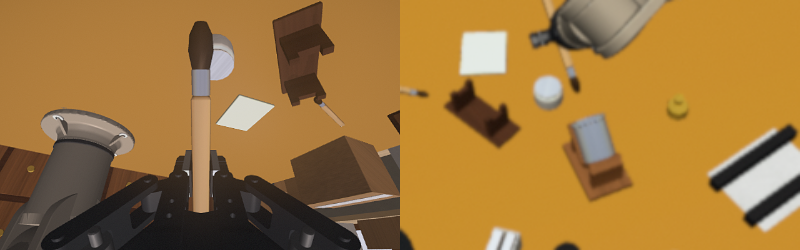

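The wrist view shows the tip at (321,34) against (319,30) expected, so the grip is within about 1 mm. The scene view shows the brush lined up with the mouth. I'll dip slowly, with a force guard.

```bash
python3 - <<'E'
from h import *
L=lambda k:pose(FLOOR+(.107+k)*AX,YM,P40,0,1)[0]
def st(n):
    s=env.get_state(); print(n,round(s["time"],2),"F.ax",round(float(s["force"]@AX),2),np.round(s["force"],2),round(s["opening"],4))
st("pre"); hit=env.movel(L(.045),.1,stop_force=4); st(f"mid {hit}")
if not hit: hit=env.movel(L(.008),.06,stop_force=4); env.dwell(.2); st(f"near {hit}")
if not hit:
    for k in(.003,0,-.003,-.005,-.0065):
        if env.movel(L(k),.02,stop_force=3): print("stop",k); break
        env.dwell(.3); st(k)
    a,d=camera("wrist"); cv2.imwrite("pics/dip.png",a)
    s,_=camera("scene"); t,_=camera("top")
    cv2.imwrite("pics/dip_m.png",np.hstack([cv2.resize(a,(400,250)),cv2.resize(s[150:250,260:420],(400,250))]))
    env.dwell(.3); st("end")
E
```

```text
pre 10.74 F.ax -1.04 [-0.09  0.7  -1.25] 0.0134
mid False 11.59 F.ax -0.51 [-0.3   0.45 -0.81] 0.0135
near False 12.56 F.ax -0.3 [-0.36  0.15 -0.74] 0.0133
0.003 13.26 F.ax -0.55 [-0.17  0.14 -0.93] 0.0135
0 13.86 F.ax -0.38 [-0.12 -0.06 -0.75] 0.0133
-0.003 14.46 F.ax -0.08 [-0.24 -1.25 -1.17] 0.0135
-0.005 15.01 F.ax 1.42 [-1.15 -1.27  0.23] 0.013
-0.0065 15.56 F.ax 1.57 [-1.55 -0.82  0.36] 0.0133
end 16.01 F.ax 1.3 [-1.29 -1.18 -0.04] 0.0132
```

View pics/dip_m.png

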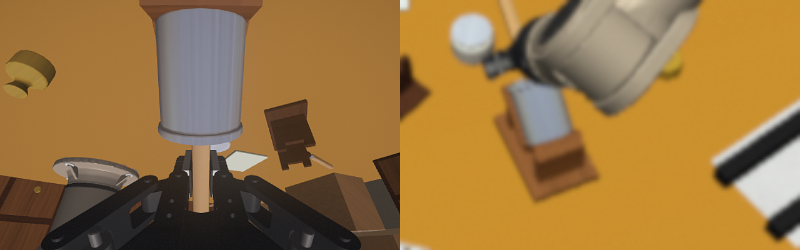

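The axial force rose about 1.7 N, which fits several millimetres of give. The brush enters the mouth centrally (wrist picture at 201,145). I draw it out and carry it to above the bars.

```bash
python3 - <<'E'
from h import *
L=lambda k:pose(FLOOR+(.107+k)*AX,YM,P40,0,1)
env.movel(L(.13)[0],.12); p,q=L(.13); env.movel(p+[0,0,.06],.2)
D=np.array([np.cos(YBAR),np.sin(YBAR),0]); T=BARS+.004*D
env.reach(*pose(T+[0,0,.11],YBAR,0,0,1)); env.dwell(.2)
c=cal("wrist"); im,d=camera("wrist"); M=T+[0,0,.11]
print("exp tip",proj(c,M+.107*D),"ferrule start",proj(c,M+.06*D)); s=env.get_state(); print(s["time"],s["opening"],s["tcp_pos"])
sc,_=camera("scene")
cv2.imwrite("pics/pl_m.png",np.hstack([cv2.resize(im,(400,250)),cv2.resize(sc[150:250,340:500],(400,250))]))
E
```

```text
exp tip (np.float64(319.54675025509687), np.float64(33.56048966698174)) ferrule start (np.float64(319.87890718278464), np.float64(151.57116916331083))
19.6583 0.013340663337734903 [0.51704823 0.29587827 0.16417739]
```

View pics/pl_m.png

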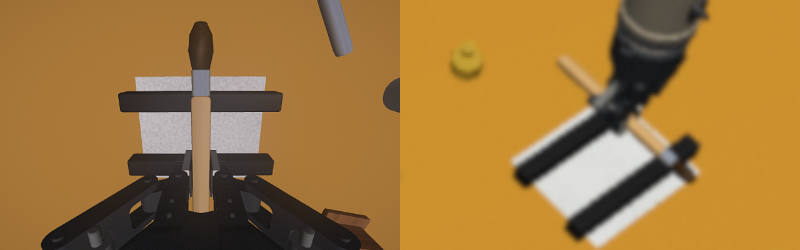

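The tip is at (321,34) and the ferrule start at (321,154), both as expected. The brush is square over the bars with the bristles beyond the far bar. I lower it gently and release.

```bash
python3 - <<'E'
from h import *
D=np.array([np.cos(YBAR),np.sin(YBAR),0]); T=BARS+.004*D
at=lambda z:pose(T+[0,0,z],YBAR,0,0,1)[0]
env.movel(at(.045),.1,stop_force=6)
hit=env.movel(at(.0325),.02,stop_force=3); s=env.get_state(); print(hit,s["tcp_pos"][2]-.054,s["force"])
env.grip(.03,20); env.dwell(.2); env.grip(.05)
env.movel(at(.13),.1); env.dwell(.3)
c=cal("wrist"); im,d=camera("wrist"); cv2.imwrite("pics/end.png",im); sc,_=camera("scene")
print("exp tip",proj(c,T+[0,0,.033]+.107*D)); 
P=[pt(c,*(int(round(x)) for x in uv),d[int(round(uv[1])),int(round(uv[0]))]) for uv in (proj(c,T+[0,0,.04]+k*D) for k in(-.02,.02,.05,.07))]
print(np.round(P,4),env.get_state()["time"])
cv2.imwrite("pics/end_m.png",np.hstack([cv2.resize(im,(400,250)),cv2.resize(sc[150:250,340:500],(400,250))]))
E
```

```text
True 0.03351230752769776 [-0.08816229  0.16395178  5.97778993]
exp tip (np.float64(321.51464324511505), np.float64(71.32282817326438))
[[0.5023 0.2822 0.0402]
 [0.5312 0.3107 0.0406]
 [0.5519 0.332  0.0401]
 [0.5657 0.3463 0.04  ]] 23.4333
```

View pics/end_m.png

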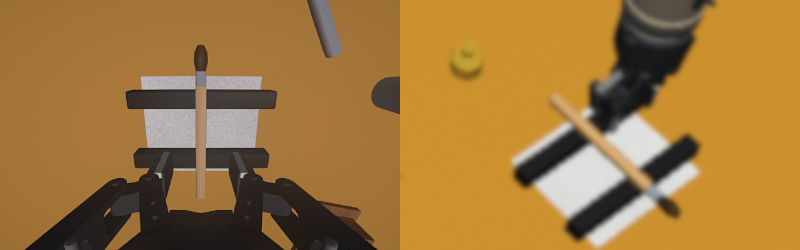

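The brush lies level across both bars: its top surface reads 40 mm all along, and the tip is at (321,71) as expected. The gripper is clear, so I hand in.

```bash
python3 -c "
from h import *
print(job.job_done())"
```

```text
the job is handed in; nothing more can be done
None
```

I dipped the brush, pressed it on the mortar floor (about 1.7 N), drew it out and laid it level across both bars with the bristles clear of the far bar; the job is handed in, but the call returned no verdict.

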